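# Shut the vial case without a bump

## Task

Close the steel vial case with the fingers alone, without gripping anything: from behind, push its open lid over past upright, then catch the falling lid from below with a finger and lower it gently until it is fully shut. Then take the hand clear, and leave the bottles and the bowl standing where they are.

Things in the scene. Friction and masses are not known exactly. Their poses are not given: they have to be found in the camera images.
- case: open steel case full of small amber vials, fixed to the bench, 130 mm deep (its x) by 200 mm wide (its y), rim 90 mm above the bench; origin at the centre of its underside; its x axis points to the hinge side, away from the lip
- lid (a joint): angle of the case's steel lid: 0 shut (level on the rim), 1.57 upright, 1.85 the open stop, leaning back. Stiff, damped hinge: the lid stays put between about 1.4 and 1.75 and falls by itself once pushed below about 1.2, slowly at first: from 1.2 it reaches 0.5 in about 2.5 to 5 s, then falls at up to 0.6 rad/s, too hard for shutting. About 1 to 3 N at the lip pushes or carries it
- lid_hinge (a point): point on the hinge axis, at the middle of the case's back rim, 90 mm above the bench; the hinge runs along the case's y
- lid_lip (a point): middle of the front edge of the lip, on the lid's underside, 160 mm from the hinge axis; moves with the lid. The lid is a flat plate, 130 mm from hinge to front, 200 mm wide, 8 mm thick, about 0.45 kg; its lip, 90 mm wide, carries on 30 mm past the front wall when shut, so a finger has room beneath it
- amber_bottle: amber glass bottle with a black cap, 48 mm across, 110 mm tall, standing beside the case; origin at the centre of its underside; not to be disturbed
- mortar: white bowl, 100 mm across, 58 mm tall, standing beside the case; origin at the centre of its underside; not to be disturbed
- drop_bottle: small amber bottle with a white cap, 36 mm across, 75 mm tall, near the case; origin at the centre of its underside; not to be disturbed

How it is judged:
By the outcome, as a careful person would: the job done as asked, in the order asked, and still so for the second after the job is handed in, with the robot touching nothing.
It also fails if it takes over 53 s, if anything falls off the work surface, if the arm or the gripper's body presses on something with over 40 N, if the wrist force passes 120 N, or if a joint passes its speed limit or range.

## Robot

A 6-joint arm with a two-finger parallel gripper is mounted at the origin on the work surface. World frame = base frame: x ahead of the robot, y to its left, z up, the work surface at z = 0. Lengths are in mm, angles in rad, forces in N, time in s.
With the tool pointing down it reaches from about 400 to 825 mm from the base axis. Payload 7 kg.
Tool frame: the origin (TCP) lies at the very end of the fingers, on their centre line; the grasp point (between the pads) lies 19 mm behind it; z points along the fingers, y is the direction in which the jaws open and shut (so a half turn about z gives the same grasp; the last joint's range is limited). The gripper opens to 88 mm and grips with 3 to 60 N. Pads are 19 mm wide; open, the fingers measure 130 mm over their backs; the gripper's body (78 mm by 193 mm) begins 47 mm behind the grasp point.
Start: joints at [-0.855, 0.359, 0.012, 0, -1.224, -0.288], TCP at [280.009, -614.158, 226.561] pointing down, gripper open.
Joint ranges: [-3.07, 3.07], [-1.43, 2.12], [-1.02, 1.25], [-3.03, 1.67], [-3.05, -0], [-3.03, 3.03]. Speed limits (rad/s): [2.39, 2.39, 3.01, 3.14, 3.14, 3.14].

## Interface

Orientations are given as a unit quaternion [x, y, z, w].
In Python, from plant import bot gives the robot as it stands. Calls block until the motion is done:
- bot.move_ptp(position, orientation): joint-space move of the TCP to a pose.
- bot.line_to(position, velocity=150, ori=None): straight line of the TCP; ori=None keeps the orientation; velocity is the mean speed in mm/s.
- bot.move_joints(angles): joint-space move.
- bot.move_gripper(opening, force=None): finger opening in mm; force is the grip in N (None keeps the last); returns when the fingers have stopped.
- bot.pause(seconds).
- bot.solve_ik(position, orientation): joint angles nearest the present ones, or None.
- bot.read_state(): the state.
- bot.camera(name): name is "scene" or "top" or "wrist"; returns the picture (400x640x3 uint8, red, green, blue); there is no depth.
- bot.get_calibration(name): a dict with "fx", "fy", "cx", "cy" (pixels), "view" (4x4, takes a point from world to camera coordinates); the wrist camera has in their place "T_tool_cam" (4x4, takes a point from camera to tool coordinates, whose origin is the TCP and whose axes are the flange's). Camera axes: x right, y up, looking along -z (the intrinsics and any distortion apply to the point x, -y, -z); pixel columns grow to the right and rows downward; lengths in mm; the calibration is good to about 2 mm. A picture is of the moment at which its call begins: read the wrist's pose just before it. get_calibration takes no time and is no camera call.
A pose or a line that the arm cannot do raises bot.Unreachable and nothing moves.
- bot.close_job(): hands the job in, once; it reports no verdict.
The state is a dict: "t": time; "joint_pos": joint angles; "qvel": joint speeds; "tau": joint torques, N m; "tcp_pos": TCP position; "eef_rot": TCP orientation; "contact_force": force on the tool from outside, world axes, zero at the start; "moment": the same for the moment, N m; "width": finger opening in mm.
Only numpy, scipy, OpenCV 4.12 (cv2) and the standard library are available. Lean on these libraries where they do the work, as an engineer would, in place of code of your own. Each camera call takes 0.05 s, during which the arm holds its last target. There are 200 camera calls.

## Working session

There is one attempt and no reset: what is moved stays moved. The work goes in short steps, each a Python script; the robot and the scene stay as the last script left them, time stands still between calls to the robot, and variables do not carry over. Pictures are saved under pics/ and viewed, about 8 in all and at most 12, crops included, and the job is handed in when it is done.

```bash
ls; mkdir -p pics; python3 - <<'E'
from plant import bot
import cv2,numpy as np
for n in("scene","top"):
    cv2.imwrite(f"pics/{n}0.png",bot.camera(n)[:,:,::-1])
    c=bot.get_calibration(n);print(n,{k:np.round(v,3).tolist() for k,v in c.items()})
s=bot.read_state();print(s)
E
```

```text
pics
scene {'fx': 476.559, 'fy': 476.559, 'cx': 323.002, 'cy': 203.588, 'view': [[0.293, 0.956, 0.026, -209.442], [-0.512, 0.134, 0.849, 238.896], [0.808, -0.262, 0.528, -1266.605], [0.0, 0.0, 0.0, 1.0]]}
top {'fx': 368.88, 'fy': 368.88, 'cx': 312.324, 'cy': 197.021, 'view': [[-0.015, -0.999, 0.038, 19.518], [0.994, -0.01, 0.112, -572.166], [-0.112, 0.04, 0.993, -669.446], [0.0, 0.0, 0.0, 1.0]]}
{'t': 0.1, 'joint_pos': array([-8.54887219e-01,  3.59325603e-01,  1.11654977e-02, -3.23163457e-04,
       -1.22411046e+00, -2.88103129e-01]), 'qvel': array([ 0.00014468, -0.00196532,  0.00346653,  0.00065014,  0.00067568,
       -0.00027257]), 'tau': array([-1.49758263e-03, -5.84161806e+01,  2.93752903e+01,  7.01555595e+00,
        1.01525339e-02, -1.99050487e-05]), 'tcp_pos': array([ 279.84176357, -613.77817958,  225.71359553]), 'eef_rot': array([-2.12221725e-01,  9.77221251e-01,  7.19278564e-04, -2.21508303e-04]), 'contact_force': array([0.01026696, 0.19737004, 0.45722459]), 'moment': array([ 0.01654482,  0.0092993 , -0.04359388]), 'width': 87.36957216789042}
```

View pics/scene0.png

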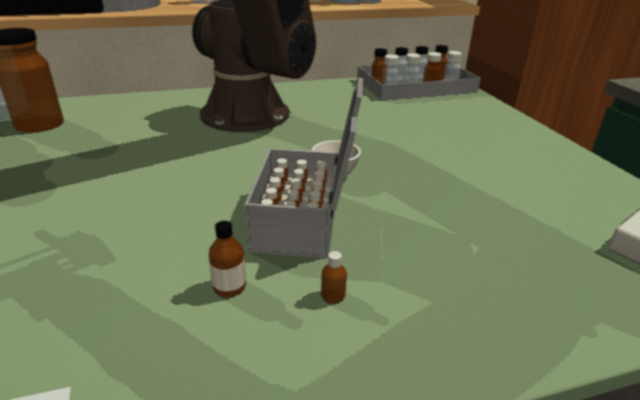

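View pics/top0.png

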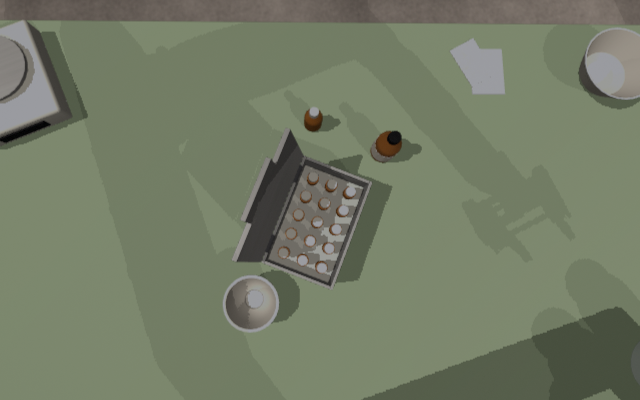

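The scene view shows the lid leaning back, with both bottles on the far side of the case and the bowl behind it. In the top view the rim corners are at about (303,158), (370,183), (333,286) and (267,262). The drop bottle is at (313,118), the amber bottle at (385,148) and the bowl at (251,303). I'll cast rays to turn these into positions.

```bash
cat > h.py <<'E'
import numpy as np,cv2
from plant import bot
def ray(n,uv):
    c=bot.get_calibration(n);V=np.array(c['view']);R,t=V[:3,:3],V[:3,3]
    d=np.array([(uv[0]-c['cx'])/c['fx'],-(uv[1]-c['cy'])/c['fy'],-1.])
    return -R.T@t,R.T@d
def onz(n,uv,z):
    o,d=ray(n,uv);return o+d*(z-o[2])/d[2]
def proj(n,P):
    c=bot.get_calibration(n);V=np.array(c['view']);p=np.atleast_2d(P)@V[:3,:3].T+V[:3,3]
    return np.c_[c['cx']+c['fx']*p[:,0]/-p[:,2],c['cy']-c['fy']*p[:,1]/-p[:,2]]
E
python3 - <<'E'
from h import *
P=np.array([onz("top",u,90) for u in[(303,158),(370,183),(333,286),(267,262)]])
print(P.round(1)); print([np.linalg.norm(P[i]-P[(i+1)%4]).round(1) for i in range(4)])
c=P.mean(0);ex=(P[0]+P[3]-P[1]-P[2]);ex/=np.linalg.norm(ex);ey=P[3]-P[0]+P[2]-P[1];print('c',c,'yaw',np.arctan2(ex[1],ex[0]),np.arctan2(ey[1],ey[0]))
im=cv2.imread("pics/top0.png");hsv=cv2.cvtColor(im,cv2.COLOR_BGR2HSV)
ex2=np.array([ex[0],ex[1],0]);ey2=np.array([-ex[1],ex[0],0])
def W(x,y,z): return np.array([c[0],c[1],0])+ex2*x+ey2*y+[0,0,z]
for th in(1.85,1.75,1.7):
  print(th,[proj("top",W(65-r*np.cos(th),y,90+r*np.sin(th))).round(0).tolist() for r,y in((160,-45),(160,45),(130,-100),(130,100))],
   [proj("scene",W(65-r*np.cos(th),y,90+r*np.sin(th))).round(0).tolist() for r,y in((160,-45),(160,45),(130,-100),(130,100))])
print('scene rim',proj("scene",P).round(0).tolist())
print('cap amber',onz("top",(394,138),110),'drop cap',onz("top",(314,112),75),'mortar rim',onz("top",(251,304),58))
for n,(u,z) in dict(am=((228,288),0),dr=((334,296),0)).items(): print(n,onz("scene",u,z))
top=cv2.resize(im[110:310,200:420],None,fx=3,fy=3,interpolation=cv2.INTER_CUBIC)
for q in proj("top",P): cv2.circle(top,tuple(int(v) for v in(q-[200,110])*3),3,(0,0,255),1)
cv2.imwrite("pics/topz.png",top)
E
```

```text
[[635.2  30.2  90. ]
 [589.6 -87.2  90. ]
 [413.3 -18.2  90. ]
 [455.4  93.5  90. ]]
[np.float64(125.9), np.float64(189.4), np.float64(119.4), np.float64(190.6)]
c [523.36213164   4.54729167  90.        ] yaw 1.205231101095155 2.785773290010154
1.85 [[[260.0, 156.0]], [[235.0, 219.0]], [[281.0, 127.0]], [[229.0, 260.0]]] [[[366.0, 98.0]], [[365.0, 79.0]], [[358.0, 132.0]], [[359.0, 86.0]]]
1.75 [[[270.0, 159.0]], [[246.0, 223.0]], [[289.0, 129.0]], [[237.0, 264.0]]] [[[355.0, 95.0]], [[355.0, 76.0]], [[349.0, 130.0]], [[352.0, 84.0]]]
1.7 [[[276.0, 161.0]], [[251.0, 225.0]], [[294.0, 131.0]], [[242.0, 265.0]]] [[[349.0, 94.0]], [[350.0, 75.0]], [[344.0, 129.0]], [[348.0, 83.0]]]
scene rim [[328.0, 207.0], [245.0, 202.0], [267.0, 149.0], [332.0, 152.0]]
cap amber [ 665.1026312  -127.70002363  110.        ] drop cap [724.17588592   8.78431997  75.        ] mortar rim [380.96718027 124.27897288  58.        ]
am [ 6.71716895e+02 -1.30578516e+02 -5.68434189e-14]
dr [728.52615587  12.33527301   0.        ]
```

View pics/topz.png

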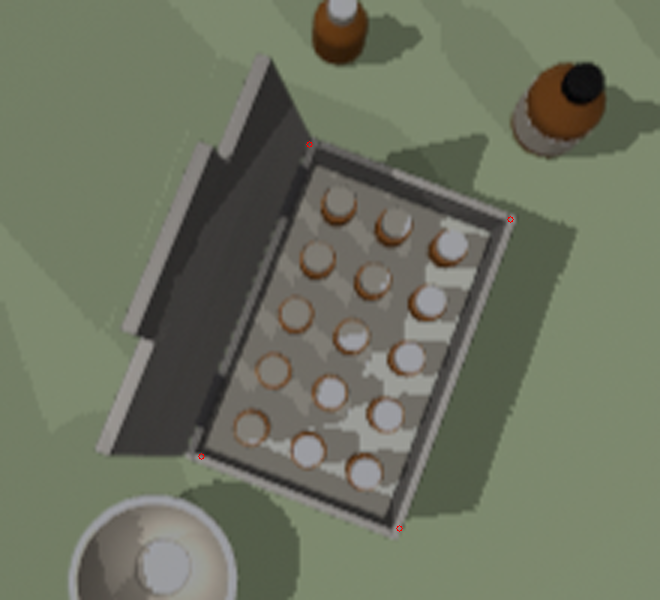

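The zoom confirms my rim picks, and the lid's top edge runs from about (288,128) to (234,261). The rim measures about 5% too small, so I'll check it with a second view.

```bash
python3 - <<'E'
from h import *
im=cv2.imread("pics/scene0.png")
cv2.imwrite("pics/scz.png",cv2.resize(im[70:270,235:375],None,fx=4,fy=4,interpolation=cv2.INTER_CUBIC)[:600] if 0 else cv2.resize(im[75:260,235:375],None,fx=3.2,fy=3.2,interpolation=cv2.INTER_CUBIC))
for n in("top","scene"): print(n,ray(n,(320,200))[0])
E
```

```text
top [493.90604135  40.17290317 728.25536359]
scene [1206.71692003 -163.39120664  471.55281299]
```

View pics/scz.png

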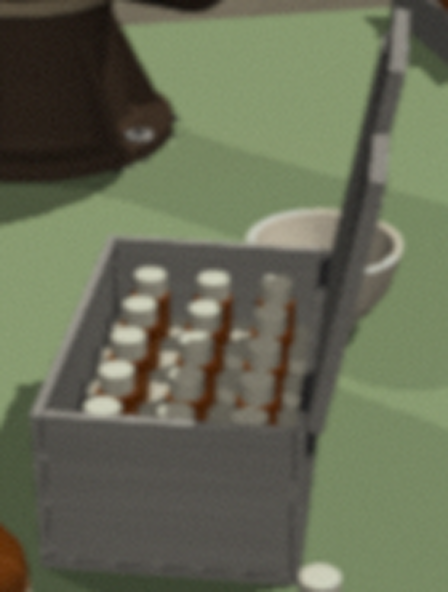

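```bash
cat > fit.py <<'E'
from h import *
from scipy.optimize import least_squares
def W(p,x,y,z): 
    c,s=np.cos(p[2]),np.sin(p[2]); return np.array([p[0]+c*x-s*y,p[1]+s*x+c*y,z])
def L(p,r,y): return W(p,65-r*np.cos(p[3]),y,90+r*np.sin(p[3]))
# case y axis = ex rotated +90: points to -x world => near side is +y
obs=[("top",(370.5,182.5),lambda p:W(p,-65,-100,90)),("top",(333,287),lambda p:W(p,-65,100,90)),
("scene",(246.9,204),lambda p:W(p,-65,-100,90)),("scene",(270.3,150),lambda p:W(p,-65,100,90)),
("scene",(248.4,251),lambda p:W(p,-65,-100,0)),("scene",(328,257.5),lambda p:W(p,65,-100,0)),
("top",(272.7,159.3),lambda p:L(p,160,-45)),("top",(246,221),lambda p:L(p,160,45)),
("top",(290.7,129.3),lambda p:L(p,130,-100)),("top",(237.3,261.7),lambda p:L(p,130,100))]
f=lambda p:np.concatenate([(proj(n,F(p))[0]-u) for n,u,F in obs])
r=least_squares(f,[523,5,1.2,1.8],loss='soft_l1')
if __name__=="__main__":
    print(r.x.round(3));print(f(r.x).reshape(-1,2).round(1).tolist())
    print('hinge',W(r.x,65,0,90),'lip',L(r.x,160,0))
E
python3 fit.py
python3 - <<'E'
from fit import *
from scipy.spatial.transform import Rotation as Rn
p=r.x
def ori(phi,az):  # tool z: angle phi below horizontal, heading = case +x rotated by az; tool y horizontal
    a=p[2]+az; z=np.array([np.cos(a)*np.cos(phi),np.sin(a)*np.cos(phi),-np.sin(phi)]); y=np.array([-np.sin(a),np.cos(a),0])
    out=[]
    for s in(1,-1): out.append(Rn.from_matrix(np.c_[np.cross(s*y,z),s*y,z]).as_quat())
    return out
for az in(-.6,-.3,0,.3):
  for phi in(.5,.8,1.1,1.57):
    for k,q in enumerate(ori(phi,az)):
      o=[]
      for P in(W(p,-85,25,78),W(p,-85,25,150),W(p,-150,25,200),W(p,90,20,225),W(p,150,20,225)):
        j=bot.solve_ik(P,q);o.append(None if j is None else np.round(j,1).tolist())
      if sum(x is not None for x in o)>=2: print(az,phi,k,o)
E
```

```text
[525.663   9.56    1.187   1.706]
[[-0.1, -2.0], [-2.9, 1.9], [-2.0, -0.2], [-1.2, -2.7], [-0.1, 0.5], [1.1, 0.0], [-0.2, -0.9], [0.4, 1.0], [0.4, -0.8], [-0.6, 0.3]]
hinge [550.01866439  69.82503174  90.        ] lip [558.0961728   89.81190665 248.54109464]
-0.6 0.5 0 [[-0.8, 0.4, -0.6, -1.4, -1.1, 0.9], [-0.8, 0.2, -0.6, -1.3, -1.1, 0.7], [-0.9, 0.1, -0.5, -1.2, -1.2, 0.5], [-0.2, -0.1, -0.6, -1.4, -0.7, 0.2], [-0.0, -0.0, -0.6, -1.4, -0.5, 0.2]]
-0.6 0.5 1 [[-0.8, 0.4, -0.6, -1.4, -1.1, -2.2], [-0.8, 0.2, -0.6, -1.3, -1.1, -2.5], [-0.9, 0.1, -0.5, -1.2, -1.2, -2.6], [-0.2, -0.1, -0.6, -1.4, -0.7, -2.9], [-0.0, -0.0, -0.6, -1.4, -0.5, -3.0]]
-0.6 0.8 0 [[-0.4, 0.2, -0.6, -1.1, -0.7, 0.3], [-0.3, -0.0, -0.6, -1.0, -0.7, 0.0], [-0.5, -0.1, -0.5, -0.9, -0.9, -0.0], [0.4, -0.2, -0.7, -0.4, -0.3, -1.1], None]
-0.6 0.8 1 [[-0.4, 0.2, -0.6, -1.1, -0.7, -2.8], None, None, [0.4, -0.2, -0.7, -0.4, -0.3, 2.0], None]
-0.6 1.1 0 [[0.0, 0.1, -0.7, -0.5, -0.5, -0.6], [0.1, -0.1, -0.6, -0.4, -0.6, -0.8], [-0.1, -0.1, -0.5, -0.4, -0.8, -0.6], [0.5, -0.1, -0.6, -0.1, -0.6, -1.5], [0.6, -0.0, -0.6, 0
[... 4333 characters left out ...]
6, -1.0, 0.4], [-0.1, 0.2, -0.3, -0.5, -1.2, 0.3], [-0.3, 0.2, -0.2, -0.5, -1.3, 0.3], [0.2, 0.2, -0.2, -0.5, -1.2, -0.1], [0.3, 0.2, -0.1, -0.5, -1.1, -0.2]]
0.3 1.1 1 [[-0.1, 0.3, -0.3, -0.6, -1.0, -2.8], [-0.1, 0.2, -0.3, -0.5, -1.2, -2.9], [-0.3, 0.2, -0.2, -0.5, -1.3, -2.8], None, [0.3, 0.2, -0.1, -0.5, -1.1, 3.0]]
0.3 1.57 0 [[0.3, 0.2, -0.6, -0.0, -0.8, -0.4], [0.3, 0.1, -0.5, -0.0, -1.0, -0.4], [0.2, 0.0, -0.5, -0.0, -1.1, -0.2], [0.5, 0.2, -0.3, -0.0, -1.1, -0.6], [0.6, 0.2, -0.2, -0.0, -1.2, -0.7]]
0.3 1.57 1 [[0.3, 0.2, -0.6, -0.0, -0.8, 2.8], [0.3, 0.1, -0.5, -0.0, -1.0, 2.8], [0.2, 0.0, -0.5, -0.0, -1.1, 2.9], [0.5, 0.2, -0.3, -0.0, -1.1, 2.5], [0.6, 0.2, -0.2, -0.0, -1.2, 2.5]]
```

Fit residuals are under 3 px and the lid angle comes out at about 1.71. My plan:
- Close the fingers and tilt the hand toward the front side.
- Push from behind to about 1.42, where the lid holds, and check.
- Push on past 1.1, hop over the lip to the front, catch it from below and lower it.

```bash
cat >> h.py <<'E'
from scipy.spatial.transform import Rotation as Rn
p=np.array([525.663,9.56,1.187])
def W(x,y,z):
    c,s=np.cos(p[2]),np.sin(p[2]); return np.array([p[0]+c*x-s*y,p[1]+s*x+c*y,z])
def inv(P):
    d=np.asarray(P)[:2]-p[:2];c,s=np.cos(p[2]),np.sin(p[2]);return np.array([c*d[0]+s*d[1],-s*d[0]+c*d[1],P[2]])
def ori(phi,az=0.):
    a=p[2]+az; z=np.array([np.cos(a)*np.cos(phi),np.sin(a)*np.cos(phi),-np.sin(phi)]); y=np.array([-np.sin(a),np.cos(a),0])
    return Rn.from_matrix(np.c_[np.cross(y,z),y,z]).as_quat()
def catch(th,y=10.): # TCP with the lip's front edge 18 mm up the upper flank, phi=.5
    return W(65-160*np.cos(th)+11.2,y,90+160*np.sin(th)-17)
E
python3 - <<'E'
from h import *
A,B=ori(1.2),ori(.5)
for P,q in((W(165,10,400),A),(W(165,10,222),A),(W(16,10,222),A),(W(0,10,285),ori(1.1)),(W(-140,10,200),B),(catch(.6),B),(catch(0),B),(W(-200,10,65),B)):
    print(P.round(),np.round(bot.solve_ik(P,q),2))
bot.move_gripper(0)
s=bot.read_state();bot.line_to(s['tcp_pos']+[0,0,174]);t=bot.read_state()['t']
bot.move_ptp(W(165,10,400),A);print('ptp',bot.read_state()['t']-t)
bot.line_to(W(165,10,222),velocity=150)
f0=bot.read_state()['contact_force'];bot.line_to(W(118,10,222),velocity=80)
f1=bot.read_state()['contact_force']
bot.line_to(W(70,10,222),velocity=40);s=bot.read_state()
print(s['t'],f0.round(2),f1.round(2),s['contact_force'].round(2),inv(s['tcp_pos']).round(1),s['joint_pos'].round(2),s['width'])
im=np.hstack([bot.camera("scene")[40:280,200:440],bot.camera("top")[90:330,180:420]])[:,:,::-1]
cv2.imwrite("pics/push1.png",cv2.resize(im,None,fx=1.6,fy=1.6))
E
```

```text
[578. 166. 400.] [ 0.43  0.05  0.06 -0.26 -1.31 -0.78]
[578. 166. 222.] [ 0.43  0.14 -0.23 -0.31 -0.95 -0.66]
[522.  28. 222.] [ 0.17  0.06 -0.3  -0.36 -1.04 -0.4 ]
[516.  13. 285.] [ 0.06  0.01 -0.2  -0.46 -1.19 -0.31]
[ 464. -117.  200.] [-0.7   0.37 -0.17 -0.99 -1.55  0.62]
[495. -38. 163.] [-0.57  0.39 -0.25 -1.06 -1.41  0.64]
[485. -64.  73.] [-0.62  0.56 -0.27 -1.06 -1.36  0.83]
[ 442. -172.   65.] [-0.79  0.62 -0.17 -0.94 -1.47  0.87]
ptp 2.9084
9.1583 [ 0.37 -0.82 -0.32] [-0.87  0.26  0.06] [-0.87 -0.45  0.7 ] [ 69.9  10.3 221.6] [ 0.28  0.08 -0.28 -0.35 -1.01 -0.5 ] 0.433701330658763
```

View pics/push1.png

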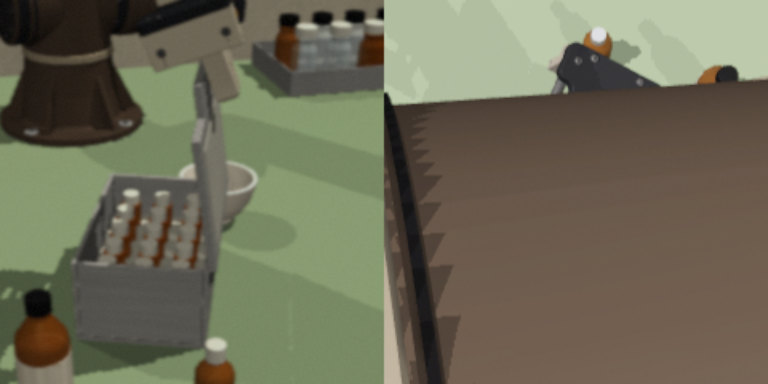

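The lid now stands just past upright against the finger at scene view (205,110), and it matches the plan. Next I'll do the final push, hop over and catch.

```bash
python3 - <<'E'
from h import *
B=ori(.5)
T=lambda:round(bot.read_state()['t'],2)
bot.line_to(W(15,10,222),velocity=60);t0=T()
bot.line_to(W(2,10,285),velocity=200,ori=ori(1.1))
bot.line_to(W(-135,10,163),velocity=170,ori=B);t1=T();a=bot.camera("scene")
bot.line_to(catch(.55),velocity=150);t2=T()
F=[]
for i in range(80):
    s=bot.read_state();F.append(s['contact_force'][2]);bot.pause(.05)
    if i>8 and np.mean(F[-4:])-np.mean(F[:4])<-.8: break
s=bot.read_state();b=bot.camera("scene")
print(t0,t1,t2,s['t'],inv(s['tcp_pos']).round(1),np.round(F,2).tolist())
im=np.hstack([a[40:280,200:440],b[40:280,200:440]])[:,:,::-1]
cv2.imwrite("pics/catch1.png",cv2.resize(im,None,fx=1.6,fy=1.6))
E
```

```text
10.32 12.03 12.72 16.125 [-60.2  10.  156.6] [-0.68, -0.32, -1.1, -1.78, -2.11, -1.37, -0.59, -0.94, -0.9, -1.33, -0.86, -1.23, -1.1, -0.67, -0.47, -1.05, -0.73, -0.59, -0.59, -1.06, -1.14, -1.35, -0.48, -0.5, -0.7, -1.09, -1.25, 0.07, 0.04, -1.74, -0.88, -1.26, -0.51, -1.54, -1.15, -1.3, -0.78, -1.27, -1.18, -0.6, -0.9, -0.77, -1.16, -0.96, -0.62, -0.38, -1.99, -1.49, -1.01, -1.06, -0.98, -0.82, -2.17, -1.1, -1.06, -1.69, -1.06, -0.89, -0.52, -1.02, -1.26, -1.92, -1.55, -1.52, -0.79, -2.05, -2.04, -2.58]
```

View pics/catch1.png

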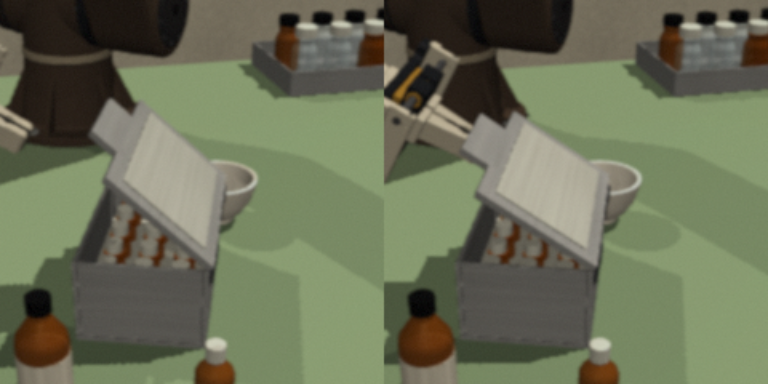

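The left frame shows the lid falling at roughly 0.8. In the right frame its lip is resting on the fingertip near (470,150), and Fz is down to about -2 N. I'll lower it now.

```bash
python3 - <<'E'
from h import *
for th,v in((.42,22),(.3,22),(.2,20),(.1,16),(.04,10),(0.0,7)):
    bot.line_to(catch(th),velocity=v)
    F=[]
    for _ in range(4): s=bot.read_state();F.append(s['contact_force']);bot.pause(.02)
    print(th,round(s['t'],1),np.mean(F,0).round(2),inv(s['tcp_pos']).round(1))
im=bot.camera("scene")[100:260,180:380][:,:,::-1]
cv2.imwrite("pics/low1.png",cv2.resize(im,None,fx=3,fy=3))
E
```

```text
0.42 17.3 [-0.6   0.67 -2.45] [-69.9  10.1 138.2]
0.3 18.4 [ 1.14 -0.38 -2.26] [-76.7   9.9 120.2]
0.2 19.4 [-0.42 -0.36 -1.86] [-80.6  10.1 104.7]
0.1 20.6 [-0.76 -1.   -2.58] [-83.   10.   88.9]
0.04 21.8 [-1.41 -3.1  -2.24] [-83.8  10.   79.3]
0.0 22.9 [-0.79 -2.64 -2.66] [-83.8  10.   72.9]
```

View pics/low1.png

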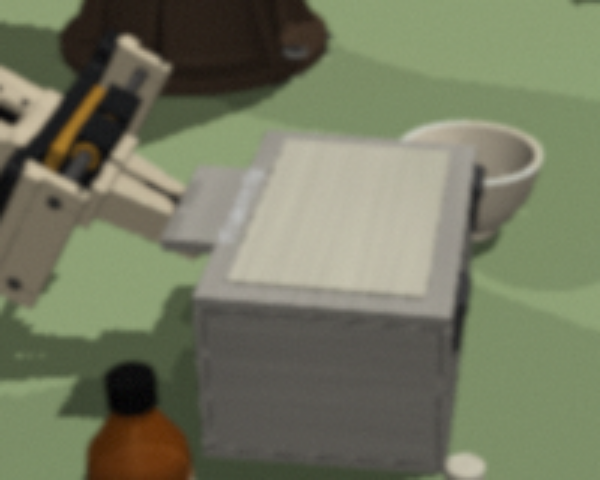

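The lid is almost level, with the finger still carrying about 2.5 N under the lip near (190,215). I'll keep lowering in small steps until it unloads.

```bash
python3 - <<'E'
from h import *
def f():
    F=[]
    for _ in range(8): F.append(bot.read_state()['contact_force']);bot.pause(.02)
    return np.mean(F,0)
x=-84.8
for k in range(8):
    z=72.9-1.5*(k+1); x-=.6
    bot.line_to(W(x,10,z),velocity=6);m=f();print(round(z,1),m.round(2),round(bot.read_state()['t'],1))
    if m[2]>-1.1 and np.hypot(m[0],m[1])<1: break
im=bot.camera("scene")[100:260,180:380][:,:,::-1]
cv2.imwrite("pics/low2.png",cv2.resize(im,None,fx=3,fy=3))
E
```

```text
71.4 [-0.16  0.5  -1.5 ] 23.7
69.9 [-0.07  0.22  0.21] 24.2
```

View pics/low2.png

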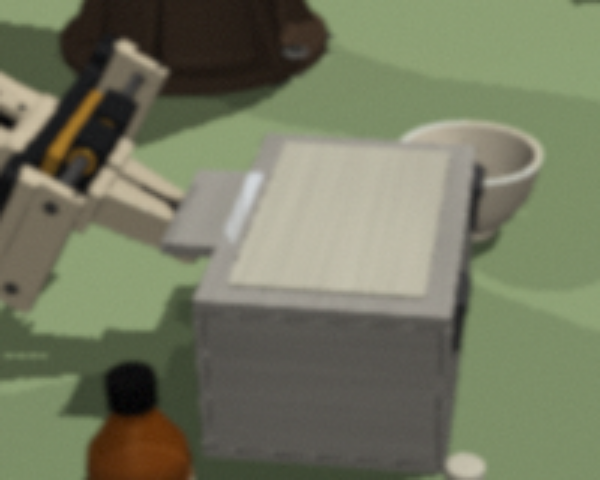

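```bash
python3 - <<'E'
from h import *
bot.line_to(W(-88,10,66),velocity=15)
bot.line_to(W(-190,10,70),velocity=80)
bot.line_to(W(-260,10,200),velocity=120)
bot.pause(.5);s=bot.read_state();print(s['t'],s['contact_force'].round(2))
a,b=bot.camera("scene")[60:300,180:440],bot.camera("top")[70:330,180:440]
im=np.hstack([cv2.resize(a,(390,360)),cv2.resize(b,(390,360))])[:,:,::-1]
cv2.imwrite("pics/end.png",im)
E
```

```text
28.025 [-0.31 -0.68  0.89]
```

View pics/end.png

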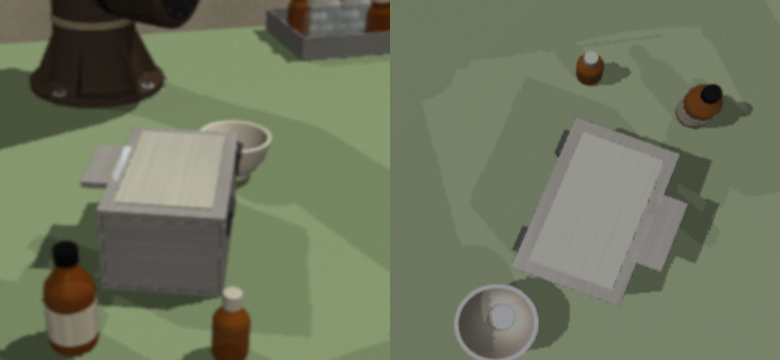

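The lid is shut flat in both views, the hand is clear, and the bottles and bowl are where they were (amber cap at about (394,133) in full top pixels, bowl at (251,285–305)). I'm handing the job in.

```bash
python3 -c "
from plant import bot
bot.close_job();print(bot.read_state()['t'])"
```

```text
the job is handed in; nothing more can be done
the job is handed in; nothing more can be done
```

The case is closed and the job is handed in at about 28 s of the 53 s allowed. With the fingers closed, I pushed the lid from behind past upright, then moved over to the front. The lip came to rest on the fingertip at about 0.55 rad, and I lowered it slowly until it was shut.

**Lid shut:** the vertical force on the finger rose from about -2.6 N to about 0 over the last 3 mm, so the lid is resting on the rim. The last scene and top pictures show it flat.

**Hand clear:** the hand is about 165 mm in front of the lip and 200 mm up, reading only noise (under 1.2 N).

**Bottles and bowl:** all three are still standing and look unmoved; I judged this by eye and did not measure them again.

**Less certain:**
- **Catch moment:** force noise of about ±1 N blurred when the lid touched the finger, so I confirmed the catch from a picture.
- **Side force:** about 3 N appeared near the end of lowering, possibly the fingertip touching the case's front wall. It went away when I backed off about 2 mm.
- **Rim size:** the first rim measurement came out about 5% small. The two-view fit agreed to within 3 px.

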